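Collect the faulty price labels from the praline counter

ROBOT

A 6-joint arm with a two-finger parallel gripper is mounted at the origin on the work surface. World frame = base frame: x ahead of the robot, y to its left, z up, the work surface at z = 0. Lengths are in mm, angles in rad, forces in N, time in s.
With the tool pointing down it reaches from about 275 to 750 mm from the base axis. Payload 10.2 kg.
Tool frame: the origin (TCP) lies between the finger pads; the fingertips stand 17 mm ahead of it and the grasp point (between the pads) lies 2 mm behind it (r.finger_overhang is the z of the fingertips in the tool frame, in mm); z points along the fingers, y is the direction in which the jaws open and shut (so a half turn about z gives the same grasp; the last joint's range is limited). The gripper opens to 88 mm and grips with 3 to 60 N. Pads are 18 mm wide; open, the fingers measure 123 mm over their backs; the gripper's body (75 mm by 187 mm) begins 45 mm behind the grasp point.
Start: joints at [-1.482, 0.313, 1.498, -0, 1.331, -0.223], TCP at [161.043, -499.697, 255.72] pointing down, gripper open.
Joint ranges: [-2.94, 2.94], [-0.97, 2.17], [0.19, 2.56], [-1.23, 4.37], [0.02, 3.11], [-2.88, 2.88]. Speed limits (rad/s): [2.39, 2.39, 3.01, 3.14, 3.14, 3.14].

INTERFACE

Orientations are given as a 3x3 rotation matrix whose columns are the frame's x, y, z axes.
In Python, from cell import r gives the robot as it stands. The module is installed in compiled form; this text tells all that it offers. Calls block until the motion is done:
- r.goto(position, orientation): joint-space move of the TCP to a pose.
- r.move_linear(position, velocity=150, ori=None, guard=None): straight line of the TCP; ori=None keeps the orientation; velocity is the mean speed in mm/s. With guard (N) it stops when the force on the tool has changed by that much, and returns True; else False.
- r.move_j(angles): joint-space move.
- r.grip(opening): finger opening in mm; the grip force is fixed at half the most; returns when the fingers have stopped.
- r.dwell(seconds).
- r.ik(position, orientation): joint angles nearest the present ones, or None.
- r.state(): the state.
- r.get_image(name): name is "side" or "top"; returns a dict with "img" (420x560x3 uint8, blue, green, red), "vertical_fov" (degrees; the focal length in pixels is half the picture's height over the tangent of half this angle, whatever the lens; pixels are square), "cx", "cy" (the principal point, pixels), "k1" (the pictures are not rectified: a ray, as slopes to the right and down, at radius r is drawn at 1 + k1 r^2 times it, then the intrinsics apply), "rvec" (rotation vector, rad) and "tvec" (3), from world to camera coordinates, as OpenCV has them. Camera axes: x right, y down, z forward; pixel columns grow to the right and rows downward; lengths in mm; the calibration is good to about 2 mm. A picture is of the moment at which its call begins. There is no depth.
A pose or a line that the arm cannot do raises r.Unreachable and nothing moves.
- r.job_done(): hands the job in, once; it reports no verdict.
The state is a dict: "time": time; "joint_positions": joint angles; "qd": joint speeds; "joint_torque": joint torques, N m; "tcp_pos": TCP position; "tcp_rot": TCP orientation; "contact_force": force on the tool from outside, world axes, zero at the start; "torque": the same for the moment, N m; "gripper_width": finger opening in mm.
Only numpy, scipy, OpenCV 4.12 (cv2) and the standard library are available. Lean on these libraries where they do the work, as an engineer would, in place of code of your own. Each camera call takes 0.05 s, during which the arm holds its last target. There are 200 camera calls.

TASK

Two of the four electronic price labels on the praline counter have failed and show a red screen: pull both straight out of their snap-in stands and drop them into the wire basket, letting each go at the basket's rim or lower, not from high above. Leave the two working labels in their clips, touch neither the trays nor the chocolates with the gripper or a label, and do not push or tip the glass dome, the syrup bottle, the cocoa tin or the basket.

Things in the scene. Friction and masses are not known exactly. Their poses are not given: they have to be found in the camera images.
- red1: price label, FAULTY: screen (64 x 32 mm) and strip on the top edge red. White, 13 mm thick (x) x 72 wide (y) x 40 high (z). Origin: middle of its lower edge; x out of the screen, z up the housing, leaning 0.25 rad back from vertical (top to the robot side) in the clip. Its foot, 24 wide, reaches to z = -18 mm. 60 g. Sprung snap: pulls out straight along z with about 10 N, free after 20
- red2: price label, FAULTY: screen (64 x 32 mm) and strip on the top edge red. White, 13 mm thick (x) x 72 wide (y) x 40 high (z). Origin: middle of its lower edge; x out of the screen, z up the housing, leaning 0.25 rad back from vertical (top to the robot side) in the clip. Its foot, 24 wide, reaches to z = -18 mm. 60 g. Sprung snap: pulls out straight along z with about 10 N, free after 20
- ok1: price label, WORKING: screen off-white with dark marks, top edge white. White, 13 mm thick (x) x 72 wide (y) x 40 high (z). Origin: middle of its lower edge; x out of the screen, z up the housing, leaning 0.25 rad back from vertical (top to the robot side) in the clip. Its foot, 24 wide, reaches to z = -18 mm. It stays
- ok2: price label, WORKING: screen off-white with dark marks, top edge white. White, 13 mm thick (x) x 72 wide (y) x 40 high (z). Origin: middle of its lower edge; x out of the screen, z up the housing, leaning 0.25 rad back from vertical (top to the robot side) in the clip. Its foot, 24 wide, reaches to z = -18 mm. It stays
- red1_mid (a point): centre of the housing of red1, 20 mm above its origin along its z
- red2_mid (a point): centre of the housing of red2, 20 mm above its origin along its z
- stand_red1: label stand of red1, stuck to the counter: dark steel foot 50 x 60 x 6 mm, post, and a grey clip head 26 mm thick x 40 mm wide, 24 mm deep, leaning back 0.25 rad like the label. Origin: centre of the foot's underside; x = the side the screen faces
- stand_red2: label stand of red2, stuck to the counter: dark steel foot 50 x 60 x 6 mm, post, and a grey clip head 26 mm thick x 40 mm wide, 24 mm deep, leaning back 0.25 rad like the label. Origin: centre of the foot's underside; x = the side the screen faces
- stand_ok1: label stand of ok1, stuck to the counter: dark steel foot 50 x 60 x 6 mm, post, and a grey clip head 26 mm thick x 40 mm wide, 24 mm deep, leaning back 0.25 rad like the label. Origin: centre of the foot's underside; x = the side the screen faces
- stand_ok1_clip (a point): centre of the top of the clip head of stand_ok1, 10 mm behind the foot's centre and 75 mm above the counter; the origin of ok1 sits here
- stand_ok2: label stand of ok2, stuck to the counter: dark steel foot 50 x 60 x 6 mm, post, and a grey clip head 26 mm thick x 40 mm wide, 24 mm deep, leaning back 0.25 rad like the label. Origin: centre of the foot's underside; x = the side the screen faces
- stand_ok2_clip (a point): centre of the top of the clip head of stand_ok2, 10 mm behind the foot's centre and 75 mm above the counter; the origin of ok2 sits here
- tray_red1: white praline tray of red1, 64 x 112 mm (along its x, y), 11 mm high, the chocolates up to 21 mm; fixed on the robot side of the stand, its centre 68 mm behind the foot's centre. Origin: centre of the underside
- tray_red2: white praline tray of red2, 64 x 112 mm (along its x, y), 11 mm high, the chocolates up to 21 mm; fixed on the robot side of the stand, its centre 68 mm behind the foot's centre. Origin: centre of the underside
- tray_ok1: white praline tray of ok1, 64 x 112 mm (along its x, y), 11 mm high, the chocolates up to 21 mm; fixed on the robot side of the stand, its centre 68 mm behind the foot's centre. Origin: centre of the underside
- tray_ok2: white praline tray of ok2, 64 x 112 mm (along its x, y), 11 mm high, the chocolates up to 21 mm; fixed on the robot side of the stand, its centre 68 mm behind the foot's centre. Origin: centre of the underside
- basket: open wire basket of dark steel, 170 mm along its x, 150 mm along its y, 70 mm high, wall and floor 3 mm, 0.7 kg, loose on the counter. Origin: centre of its underside, z up
- dome: glass dome with macarons on an oak board, 156 mm across, 184 mm high with its knob, 1.1 kg, loose. Origin: centre of the underside
- syrup: amber syrup bottle, 64 mm across, 220 mm high, 0.6 kg, loose. Origin: centre of the underside
- tin: cocoa tin, lilac and brown, 72 mm across, 150 mm high, 0.35 kg, loose. Origin: centre of the underside
Mind the look-alikes: they are no part of the job. Leave any green look-alike of the red1 alone. Of the things shaped like the basket, the steel one is meant.

How it is judged:
By the outcome, as a careful person would: the job done as asked, in the order asked, and still so for the second after the job is handed in, with the robot touching nothing.
It also fails if it takes over 64 s, if anything falls off the work surface, if the arm or the gripper's body presses on something with over 40 N, if the wrist force passes 120 N, or if a joint passes its speed limit or range.

## Working session

There is one attempt and no reset: what is moved stays moved. The work goes in short steps, each a Python script; the robot and the scene stay as the last script left them, time stands still between calls to the robot, and variables do not carry over. Pictures are saved under pics/ and viewed, about 8 in all and at most 12, crops included, and the job is handed in when it is done.

```bash
mkdir -p pics; cat > h.py <<'E'
import numpy as np, cv2
from cell import r
def snap(n,f):
    d=r.get_image(n); cv2.imwrite(f'pics/{f}.png',d['img']); np.save(f'pics/{f}.npy',d,allow_pickle=True); return d
def load(f): return np.load(f'pics/{f}.npy',allow_pickle=True).item()
def K(d):
    f=d['img'].shape[0]/2/np.tan(np.radians(d['vertical_fov'])/2)
    return np.array([[f,0,d['cx']],[0,f,d['cy']],[0,0,1.]]),np.array([d['k1'],0,0,0,0.])
def proj(d,P):
    k,D=K(d); return cv2.projectPoints(np.array(P,float).reshape(-1,1,3),np.array(d['rvec'],float),np.array(d['tvec'],float),k,D)[0][:,0]
def ray(d,uv):
    k,D=K(d); n=cv2.undistortPoints(np.array(uv,float).reshape(-1,1,2),k,D)[:,0]
    R=cv2.Rodrigues(np.array(d['rvec'],float))[0]; c=-R.T@np.array(d['tvec'],float).ravel()
    v=np.c_[n,np.ones(len(n))]@R; return c,v
def onz(d,uv,z):
    c,v=ray(d,uv); return c+v*((z-c[2])/v[:,2])[:,None]
E
python3 -c "
from h import *
for n in('side','top'):
    d=snap(n,n); print(n,ray(d,[[280,210]]),d['k1'])
s=r.state();print(s['time'],s['tcp_rot'])"
```

```text
side (array([  57.91478839, -834.13592864,  926.69591262]), array([[ 0.33007735,  0.70760196, -0.62487465]])) 0.0005417643403846453
top (array([ 384.32020979,  123.67435462, 1187.69534784]), array([[ 0.13891695,  0.0033699 , -0.99033728]])) -0.04199925784145005
0.1 [[ 9.51786221e-01  3.06762087e-01 -1.06449715e-04]
 [ 3.06762002e-01 -9.51785558e-01  1.15150596e-03]
 [ 2.51921072e-04 -1.12864224e-03 -9.99999331e-01]]
```

View pics/top.png

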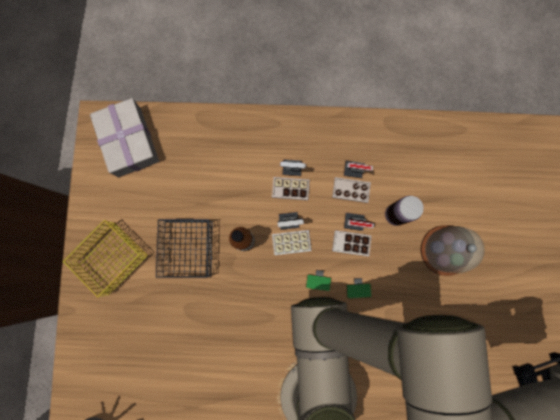

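View pics/side.png

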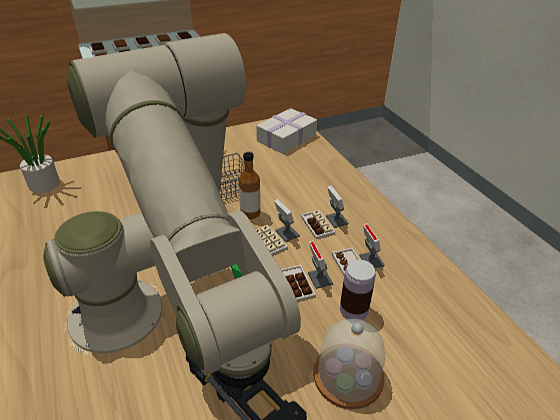

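Top view: red labels near (359,168) and (360,223). White labels near (293,163) and (290,222). Green look-alikes lie at (318,282) and (358,290). The dark steel basket is at (188,248) and a yellow one at (107,258); the steel one is meant. I'll enlarge to confirm.

```bash
python3 -c "
from h import *
d=load('top');i=d['img'];cv2.imwrite('pics/c1.png',cv2.resize(i[150:300,265:425],None,fx=5,fy=5,interpolation=cv2.INTER_CUBIC)[:750][:, :800][:600])
cv2.imwrite('pics/c2.png',cv2.resize(i[205:290,145:255],None,fx=5,fy=5,interpolation=cv2.INTER_CUBIC))
s=load('side')['img'];cv2.imwrite('pics/c3.png',cv2.resize(s[180:300,220:390],None,fx=4.7,fy=4.7,interpolation=cv2.INTER_CUBIC))
"
```

```text
(no output)
```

View pics/c1.png

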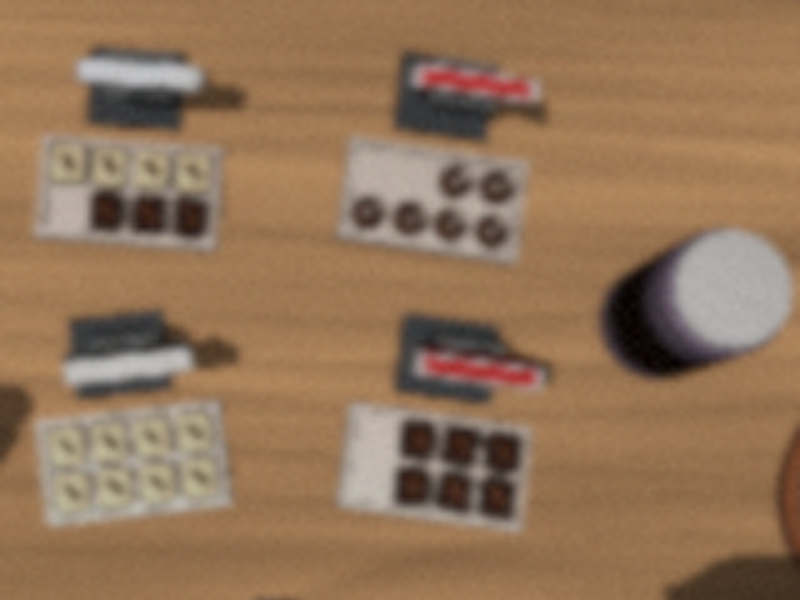

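View pics/c3.png

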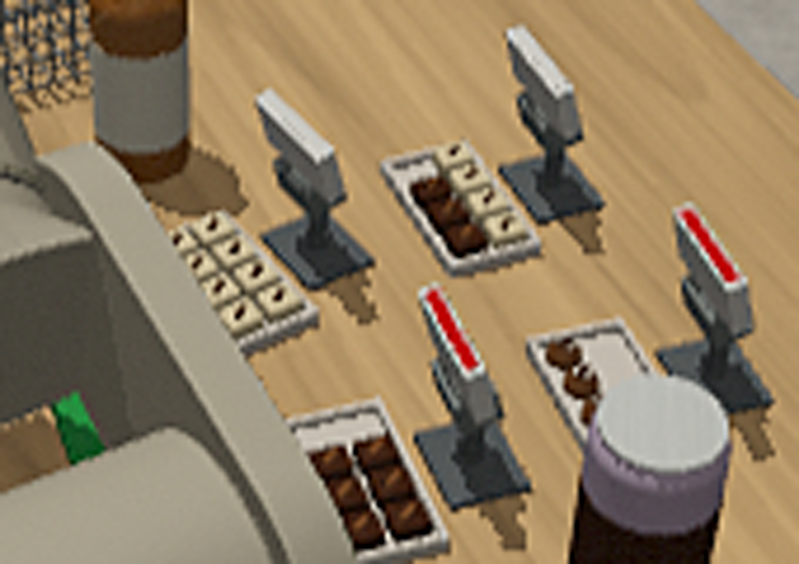

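View pics/c2.png

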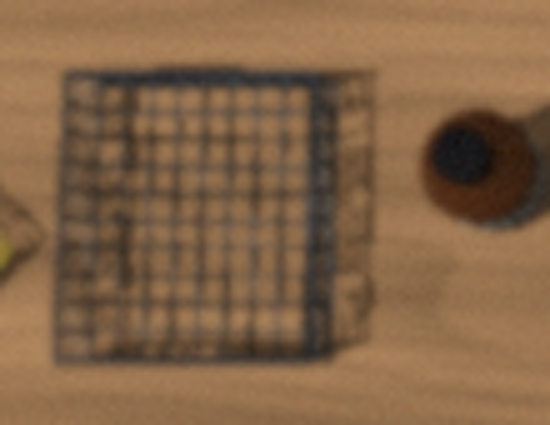

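The crops confirm two labels with red top strips, front at (360,223) and back at (359,168). The other two are white, and the steel basket's rim is clear. Next I'll fit stand poses from tray, foot and label corners in both views.

```bash
cat > fit.py <<'E'
from h import *
from scipy.optimize import least_squares
T=load('top');S=load('side')
up=lambda p,f,o:(np.array(p,float)+.5)/f-.5+np.array(o)
tray=[[-36,56,11],[-36,-56,11],[-100,-56,11],[-100,56,11]]
foot=[[25,30,6],[-25,-30,6],[-25,30,6]]
sn,cs=np.sin(.25),np.cos(.25)
top=np.array([-10-40*sn,0,75+40*cs]); ex=6.5*np.array([cs,0,sn])
lab=[top+ex+[0,36,0],top+ex-[0,36,0],top-ex-[0,36,0],top-ex+[0,36,0]]
def W(p,L): c,s=np.cos(p[2]),np.sin(p[2]); L=np.array(L);return np.c_[L[:,0]*c-L[:,1]*s+p[0],L[:,0]*s+L[:,1]*c+p[1],L[:,2]]
obs={'back':([(347,138),(527,158),(518,263),(338,238)],[(404,53),(488,137),(396,128)],[(413,65),(541,78),(541,102),(413,92)],[(707,245)]),
'front':([(349,403),(533,428),(521,528),(338,508)],[(404,316),(491,400),(396,390)],[(420,347),(549,366),(546,388),(416,374)],[(452,330)])}
for n,(a,b,c,s) in obs.items():
    uv=up(a+b+c,5,(265,150)); us=up(s,4.7,(220,180))
    f=lambda p:np.r_[(proj(T,W(p,tray+foot+lab))-uv).ravel(),(proj(S,W(p,[top]))-us).ravel()]
    q=least_squares(f,[550,0,0],loss='soft_l1'); print(n,q.x.round(3),'label yaw only',end=' ')
    print(np.round(q.fun.reshape(-1,2),1).tolist())
    c0=up([np.mean(c,0)],5,(265,150)); print(' label top on z113.8',onz(T,c0,113.8).round(1),'model',W(q.x,[top]).round(1),'side',onz(S,us,113.8).round(1))
b=up([(66,72),(325,75),(325,358),(56,360)],5,(145,205));print('rim',onz(T,b,70).round(0).tolist())
for n,p,o,z in(('tin',(733,290),(265,150),150),('syr',(465,153),(145,205),220)):print(n,onz(T,up([p],5,o),z).round(0))
print('dome',onz(T,[[471,248]],184).round(0),'green',onz(T,[[318,282],[358,290]],40).round(0))
E
python3 fit.py
```

```text
back [688.137 -99.76  540.258] label yaw only [[0.8, 0.1], [0.3, 0.5], [0.2, -0.4], [0.4, 0.1], [-0.7, -0.3], [-0.2, 0.6], [-0.7, 0.1], [0.4, -0.1], [-0.3, 0.4], [-0.9, 0.1], [-0.2, -1.0], [0.4, 0.8]]
 label top on z113.8 [[667.8 -98.5 113.8]] model [[668.3 -97.8 113.8]] side [[669.2 -94.7 113.8]]
front [ 522.615 -102.562   50.163] label yaw only [[0.7, -0.3], [0.0, -0.5], [0.3, 0.2], [0.5, -0.5], [-0.0, -1.1], [0.1, 0.6], [-0.2, 0.1], [-0.3, 0.7], [-0.7, 0.2], [-0.8, 0.4], [-0.2, -0.1], [0.2, 0.7]]
 label top on z113.8 [[ 503.7 -101.9  113.8]] model [[ 502.8 -100.5  113.8]] side [[503.6 -98.  113.8]]
rim [[504.0, 485.0, 70.0], [507.0, 332.0, 70.0], [343.0, 324.0, 70.0], [337.0, 479.0, 70.0]]
tin [[ 547. -232.  150.]]
syr [[453. 232. 220.]]
dome [[ 439. -379.  184.]] green [[ 335.   10.   40.]
 [ 314. -109.   40.]]
```

```bash
cat > job.py <<'E'
from h import *
sn,cs=np.sin(.25),np.cos(.25)
STAND={'front':(522.6,-101.5,-.102),'back':(688.1,-99,-.096)}
DROP={'front':(463,403),'back':(388,403)}
def lf(n):
    x,y,a=STAND[n]; Rz=cv2.Rodrigues(np.array([0,0,a]))[0]
    Rl=Rz@np.array([[cs,0,-sn],[0,1,0],[sn,0,cs]])
    return np.array([x,y,0])+Rz@[-10,0,75],Rl
def tool(Rl,flip=1):   # tool z=-label z, tool y=+-label x
    z=-Rl[:,2]; y=flip*Rl[:,0]; return np.c_[np.cross(y,z),y,z]
def tcp(o,Rl,h): return o+Rl[:,2]*(h-2)   # grasp point 2 mm behind TCP
Rv=cv2.Rodrigues(np.array([0,0,-.03]))[0]
H=24
def check(n):
    o,Rl=lf(n)
    for f in(1,-1):
        R=tool(Rl,f)
        for p,M in((tcp(o,Rl,H),R),(tcp(o,Rl,H+60),R),(np.r_[tcp(o,Rl,H+60)[:2],320],R),(np.r_[DROP[n],320],tool(Rv,f)),(np.r_[DROP[n],55],tool(Rv,f))):
            q=r.ik(p,M); print(n,f,p.round(0),None if q is None else np.round(q,2))
def pick(n,f,open_=36):
    o,Rl=lf(n); R=tool(Rl,f)
    p=r.state()['tcp_pos']
    if p[2]<310: r.move_linear([p[0],p[1],320],200)
    pre=tcp(o,Rl,H+60); hi=np.r_[pre[:2],320]
    r.goto(hi,R); r.grip(open_); r.move_linear(pre,200)
    print('guard',r.move_linear(tcp(o,Rl,H),60,guard=8)); s=r.state(); print(s['tcp_pos'],tcp(o,Rl,H),s['contact_force'],s['time'])
def pull(n):
    o,Rl=lf(n); r.grip(0); s=r.state(); print('w',s['gripper_width'],s['contact_force'])
    r.move_linear(tcp(o,Rl,H+60),60); p=r.state()['tcp_pos']
    r.move_linear([p[0],p[1],320],200); s=r.state(); print('w',s['gripper_width'],s['contact_force'],s['time'])
def drop(n,f,z):
    r.goto(np.r_[DROP[n],320],tool(Rv,f)); print('guard',r.move_linear(np.r_[DROP[n],z],120,guard=8)); print(r.state()['tcp_pos'])
E
python3 -c "
from job import *
check('front');check('back')"
```

```text
front 1 [ 507. -100.   96.] [-0.46  0.39  1.88  0.15  0.64 -0.47]
front 1 [492. -98. 154.] [-0.47  0.27  1.87  0.13  0.77 -0.45]
front 1 [492. -98. 320.] [-0.47  0.1   1.62  0.1   1.2  -0.4 ]
front 1 [463 403 320] [ 0.53  0.49  1.08 -0.    1.57  0.56]
front 1 [463 403  55] [ 0.53  0.72  1.42 -0.    1.    0.56]
front -1 [ 507. -100.   96.] [-0.46  0.39  1.88  0.15  0.64  2.67]
front -1 [492. -98. 154.] [-0.47  0.27  1.87  0.13  0.77  2.69]
front -1 [492. -98. 320.] [-0.47  0.1   1.62  0.1   1.2   2.75]
front -1 [463 403 320] [ 0.53  0.49  1.08 -0.    1.57 -2.59]
front -1 [463 403  55] [ 0.53  0.72  1.42 -0.    1.   -2.59]
back 1 [673. -98.  96.] [-0.34  0.69  1.37  0.08  0.84 -0.29]
back 1 [658. -96. 154.] [-0.34  0.59  1.37  0.07  0.94 -0.28]
back 1 [658. -96. 320.] [-0.34  0.47  1.12  0.06  1.31 -0.26]
back 1 [388 403 320] [ 0.59  0.36  1.27 -0.    1.51  0.62]
back 1 [388 403  55] [ 0.59  0.62  1.6  -0.    0.92  0.62]
back -1 [673. -98.  96.] [-0.34  0.69  1.37  0.08  0.84  2.86]
back -1 [658. -96. 154.] [-0.34  0.59  1.37  0.07  0.94  2.86]
back -1 [658. -96. 320.] None
back -1 [388 403 320] [ 0.59  0.36  1.27 -0.    1.51 -2.52]
back -1 [388 403  55] [ 0.59  0.62  1.6  -0.    0.92 -2.52]
```

```bash
python3 -c "
from job import *
pick('front',1)
a=snap('top','t2');b=snap('side','s2')
A=cv2.resize(a['img'][140:300,270:430],(560,560));B=cv2.resize(b['img'][200:320,270:390],(560,560))
cv2.imwrite('pics/m2.png',cv2.resize(np.hstack([A,B]),(800,400)))"
```

```text
guard False
[507.37279062 -99.99742738  96.64777395] [507.23737717 -99.92755545  96.31607328] [-0.08282323 -0.53239432  0.57550172] 5.4667
```

View pics/m2.png

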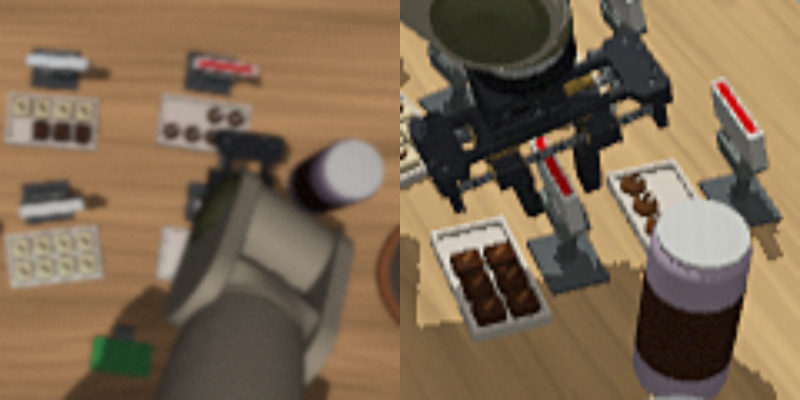

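The side crop shows the fingers straddling the front red label (strip at about (555,165)), clear of the tin and trays. Next: grip, pull and drop.

```bash
python3 -c "
from job import *
pull('front')
drop('front',1,56)
a=snap('top','t3');b=snap('side','s3')
A=cv2.resize(a['img'][140:300,140:400],(780,480))
cv2.imwrite('pics/m3.png',np.vstack([A[:,:560],b['img'][100:260][:, :560]])[:600])"
```

```text
w 12.564369948482268 [-0.28722209 -0.4395872   0.25832387]
w 12.694293639987487 [-0.26833475  0.32898552 -1.20215306] 8.1667
guard False
[463.19588392 403.11424575  56.45275737]
```

View pics/m3.png

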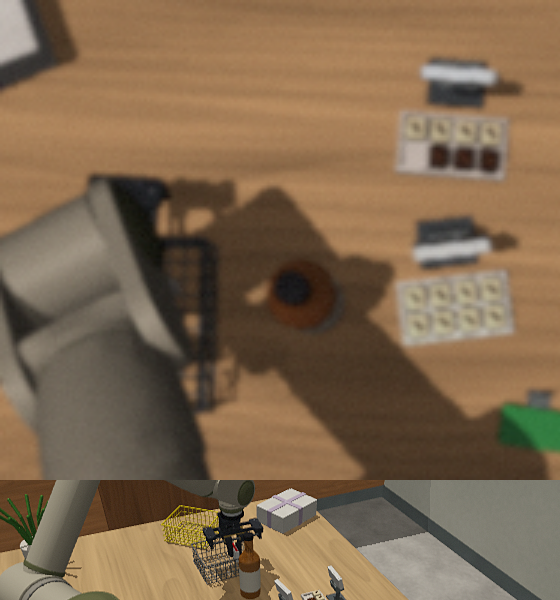

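The gripper is over and in the steel basket (side view about (232,548)), and syrup and working labels are untouched. Next: release, then pick the back label.

```bash
python3 -c "
from job import *
r.grip(32); r.dwell(.4); p=r.state()['tcp_pos']; r.move_linear([p[0],p[1],320],200)
pick('back',1)
a=snap('top','t4');b=snap('side','s4')
A=cv2.resize(a['img'][200:290,140:260],(480,360));B=cv2.resize(b['img'][190:290,290:410],(432,360));cv2.imwrite('pics/m4.png',cv2.resize(np.hstack([A,B]),(800,316)))"
```

```text
guard False
[672.90277162 -97.56648173  96.80266532] [672.72821909 -97.51975894  96.31607328] [-0.13530521  1.11782866  0.94529783] 19.1167
```

View pics/m4.png

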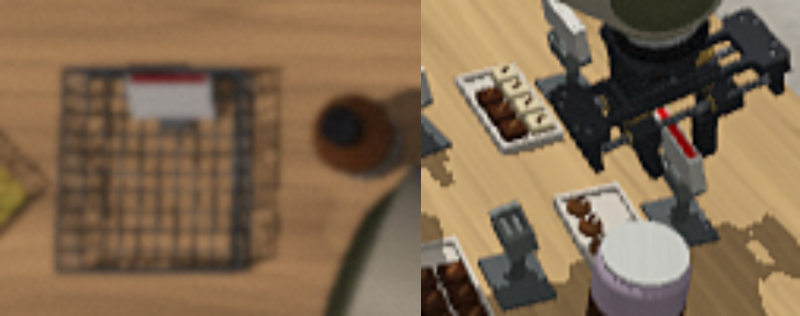

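The first label rests inside the basket at its far wall (crop (170,95)), the basket hasn't moved, and the fingers straddle the back red label. Next: pull it and drop it in the near half.

```bash
python3 -c "
from job import *
pull('back')
drop('back',1,56)
r.grip(32); r.dwell(.4); p=r.state()['tcp_pos']; r.move_linear([p[0],p[1],320],200)
r.goto([450,-150,330],tool(Rv,1)); s=r.state(); print(s['time'],s['contact_force'])
a=snap('top','t5');b=snap('side','s5')
A=cv2.resize(a['img'][140:300,140:440],(800,427));cv2.imwrite('pics/m5.png',A)"
```

```text
w 12.75710536603835 [ 4.15705913  0.14871886 -0.14354396]
w 12.725740916581733 [ 0.52343306  0.69105474 -0.28719992] 21.8167
guard False
[388.17863498 403.11980648  56.41583054]
30.5583 [-0.39879227  0.64134698 -0.57957688]
```

View pics/m5.png

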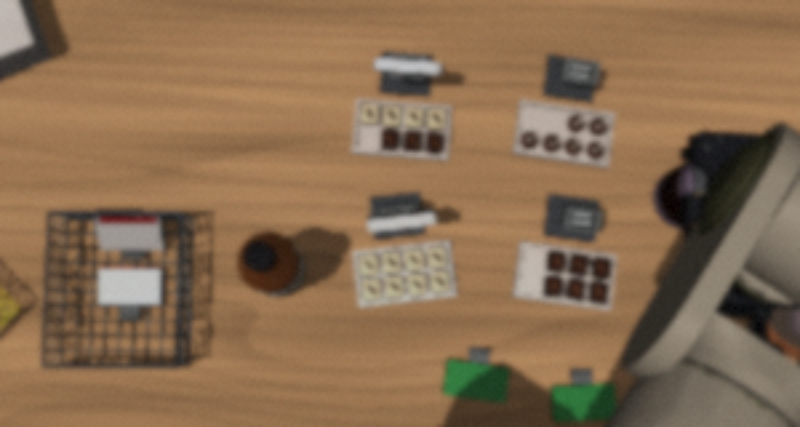

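View pics/s5.png

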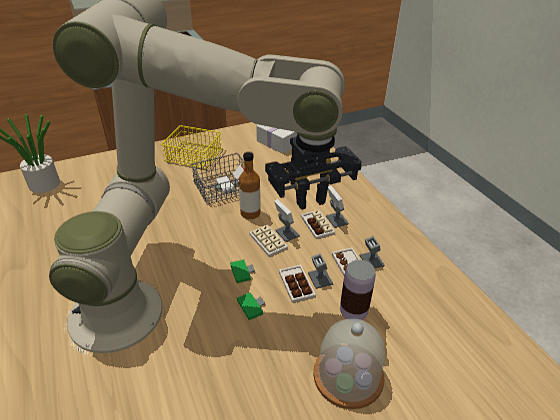

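Both red labels are in the steel basket (top crop (128,232) and (130,285)), both red clips are empty, and the working labels, tin, dome and syrup are where they were.

```bash
python3 -c "
from job import *
r.job_done()"
```

```text
the job is handed in; nothing more can be done
```

I pulled both faulty red labels straight out along their lean and let each go inside the steel basket with its foot about 15 mm above the counter, below the rim. I handed the job in shortly after 30.6 s on the robot clock, against the 64 s limit.

In the last pictures, both labels lie in the basket and both red stands are empty. The two working labels are in their clips. The trays, basket, dome, syrup bottle, tin and green look-alikes look unmoved. The force readings I took stayed under about 5 N, and none of the four guarded descents (8 N limit) tripped.

Two limits on the checks: I did not log forces continuously between readings, and I judged "unmoved" by eye. The two cameras disagreed by about 3–4 mm on the labels' sideways position, which made no difference to the grasps.

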